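# Back off the foam cutter's spring tensioner

## Task

The foam cutter's wire is off, but its spring tensioner is still wound up. Using only the pawl's upright post, gently swing the yellow sprung pawl off the ratchet wheel and hold it off while the drum eases itself back clockwise; let the pawl drop back in to catch the wheel while the red arrow points at the green stretch, and leave it locked there. Do not touch the wheel or disturb the things around.

Things in the scene. Friction and masses are not known exactly. Their poses are not given: they have to be found in the camera images.
- tensioner: Spring tensioner fixed to the bench: white plate 340 x 280 x 12 mm with a drum and ratchet wheel on an upright axle, a pawl and a green curb. Origin on the drum's axis at bench level, z up. In its frame the plate spans x -120 to +220, y -135 to +145 mm; the pawl's pivot is at (85, 90), the resting pawl's post at (165, 90) mm.
- wheel: Steel ratchet wheel on a blue drum, 150 mm across, top 62 mm above the bench, 20 teeth 10 mm deep; red arrow on its black face, along its -y; brass hub up to 70 mm. Origin on the axis at bench level. A spring drives it clockwise from above, a damper keeps it to 0.25 to 0.45 rad/s while the pawl is off; with the pawl in, it stops at the next tooth, at most 18 degrees on. Not to be touched.
- drum (a joint): Angle of the drum and wheel in rad, counter-clockwise (winding) positive, 0 when the arrow points along the tensioner's -y axis. Starts between about 1.6 and 3.6; falls as the drum eases back; its end stop is at -1.3.
- pawl (a joint): Swing of the pawl in rad: 0 (to 0.04) with its nose fully between two teeth, growing clockwise from above as the nose swings out; wheel free above about 0.17, stop at 0.6. A spring returns it to the wheel as soon as it is let go: about 1 N at the post at rest, 3 N at 0.35, 4.5 N at 0.6.
- pawl_lever: Yellow pawl: a bar about 170 mm long lying at wheel height (50 to 62 mm above the bench), its nose against the wheel, its other end carrying an upright round post 16 mm thick with an orange sleeve. Origin on the pivot at bench level, its +x axis runs to the post, 80 mm away. Pushing the post toward this frame's -y swings the nose off the wheel.
- post_top (a point): Centre of the top of the pawl's orange post, 114 mm above the bench; the post is 16 mm in diameter and free from 65 mm up; it moves with the pawl on an 80 mm radius about pawl_pivot, and about 30 mm of travel clears the teeth well.
- pawl_pivot (a point): Point on the pawl's pivot axis, 62 mm above the bench; fixed to the tensioner.
- drum_axis (a point): Point on the drum's axis at the wheel's upper face, 62 mm above the bench.
- arrow_tip (a point): Tip of the red arrow on the wheel's face, 60 mm from the drum's axis, 66 mm above the bench.
- green_curb: Green curved curb, 40 mm high on the plate (top 52 mm above the bench), 83 to 105 mm from the drum's axis, covering 50 degrees. Origin on the drum's axis at the top of the plate; its -y axis runs through the middle of the green. It is fixed, at an angle about the axis that differs from run to run (up to 0.6 rad either way from the tensioner's -y).
- green_mid (a point): Where arrow_tip lies when the arrow points at the middle of the green: 60 mm from the drum's axis, 66 mm above the bench.
- glue_pot: Bystander: yellow pot, 42 mm across, 42 mm high, standing on the tensioner's plate. Origin at the centre of its underside.
- foam_offcut: Bystander: white foam block 70 x 30 x 22 mm lying on the plate. Origin at the centre of its underside.
- foam_slab: Fixed white foam slab 300 x 220 x 30 mm on the left of the bench.
- glue_gun: Bystander: yellow glue gun, 170 mm long, lying on the foam slab.
- spray_can: Bystander: blue and silver spray can, 66 mm across, 190 mm high, on the right.
- beaker: Bystander: clear beaker, 90 mm across, 130 mm high, on the right.
- paper_cup: Bystander: white cup, 84 mm across, 90 mm high, on the right.
- glue_carton: Bystander: yellow carton 100 x 180 x 25 mm, lying beyond the tensioner.
- screwdriver: Bystander: blue-handled screwdriver lying beyond the tensioner.

How it is judged:
On the way:
1. the pawl is swung clear of the teeth and held off (value of joint pawl above 0.17 rad), for 0.4 s.
At the end, for the whole second after the job is handed in: The red arrow points at the green stretch (arrow tip within 27 mm of the middle, about 26 degrees either way), the pawl lies between the teeth (joint under 0.06 rad) and the drum stands still (horizontal distance between arrow_tip and green_mid below 0.027 m and value of joint pawl below 0.06 rad and velocity of joint drum between -0.03 and 0.03 rad/s); the robot touches nothing.
It fails at once if the pawl is pressed harder than 15 N (contact force between any of the arm, the fingers and pawl_lever above 15 N).
It fails at once if the robot touches the ratchet wheel (contact force between any of the arm, the fingers and wheel above 1 N).
It fails at once if a thing around is moved by more than 20 mm (distance of any of glue_pot, foam_offcut, glue_gun, spray_can, beaker, paper_cup, glue_carton, screwdriver from where it was at the start of the episode above 0.02 m).
It also fails if it takes over 54 s, if anything falls off the work surface, if the arm or the gripper's body presses on something with over 40 N, if the wrist force passes 120 N, or if a joint passes its speed limit or range.

## Robot

A 6-joint arm with a two-finger parallel gripper is mounted at the origin on the work surface. World frame = base frame: x ahead of the robot, y to its left, z up, the work surface at z = 0. Lengths are in m, angles in rad, forces in N, time in s.
With the tool pointing down it reaches from about 0.3 to 0.875 m from the base axis. Payload 6.4 kg.
Tool frame: the origin (TCP) lies at the very end of the fingers, on their centre line; the grasp point (between the pads) lies 19 mm behind it; z points along the fingers, y is the line along which they close (so a half turn about z gives the same grasp; the last joint's range is limited). The gripper opens to 85 mm and grips with 20 to 120 N. Pads are 22 mm wide; open, the fingers measure 114 mm over their backs; the gripper's body (76 mm by 85 mm) begins 54 mm behind the grasp point. The pads swing forward as they close: fully open they stand 13 mm farther back than shut.
Start: joints at [-1.51, 0.181, 1.607, -0, 1.354, -0.206], TCP at [0.152, -0.555, 0.231] pointing down, gripper open.
Joint ranges: [-2.99, 2.99], [-0.89, 2.07], [0.3, 2.58], [-1.14, 4.28], [0, 2.63], [-3.12, 3.12]. Speed limits (rad/s): [2.57, 2.57, 3.01, 3.14, 3.14, 3.14].

## Interface

Orientations are given as a unit quaternion [w, x, y, z].
In Python, from bench import ctrl gives the robot as it stands.
- The arm moves only by the tool jog_arm, never from a script. Its argument "series" is a list that holds one entry, the list of rows, each a list of 7 numbers: the shift along the tool's x, y, z in mm, then the turn, a rotation vector about the tool's x, y, z in rad, then the finger opening in mm, from 0 to 85.4. In form: [[[tx, ty, tz, rx, ry, rz, gripper], ...]]. A call has exactly 10 rows; each row shifts and turns the commanded pose from where the row before left it, along the tool's axes as they then stand; what a row does not reach is not made up. A row lasts 1/10 s, in which the tool goes at most 50 mm and 8.59 degrees, less where a joint would pass 70% of its speed; a pose out of reach is approached as far as the arm can. A call with a gripper value outside its range is refused whole. The fingers move at their own pace and stop on an object; the grip force is fixed at half the most. Time passes only in rows, so rows that do not move let the fingers close, or fill a call up. It gives the time, the measured TCP pose, the force, the opening and the grip force at its end, in the units of the state.
- ctrl.get_obs(): the state, without advancing time (a new reading comes with each control period).
- ctrl.camera(name): name is "side" or "top"; returns a dict with "frame" (480x640x3 uint8, blue, green, red), "z_map" (480x640 float32, m along the optical axis (not along the pixel's ray), 0 where there is no reading), "fx", "fy", "cx", "cy" (pixels), "xyz" and "rotation" of the camera in the world. Camera axes: x right, y down, z forward; pixel columns grow to the right and rows downward; lengths in m; the calibration is good to about 2 mm. A picture is of the moment at which its call begins.
- ctrl.hand_in(): hands the job in; it is judged then, once.
The state is a dict: "time_s": time; "q": joint angles; "dq": joint speeds; "joint_efforts": joint torques, N m; "eef_pos": TCP position; "eef_rot": TCP orientation; "wrist_force": force on the tool from outside, world axes, zero at the start; "torque": the same for the moment, N m; "opening": opening from 0.0 (shut) to 1.0 (fully open); "grasp_force": force on a finger pad.
Only numpy, scipy, OpenCV 4.12 (cv2) and the standard library are available. Lean on these libraries where they do the work, as an engineer would, in place of code of your own. Each camera call takes 0.05 s, during which the arm holds its last target. There are 200 camera calls.

## Working session

There is one attempt and no reset: what is moved stays moved. The work goes in short steps, Python scripts to look and compute and a tool call to move; the robot and the scene stay as the last step left them, time stands still between calls to the robot, and variables do not carry over. Pictures are saved under pics/ and viewed, at most 10 in all, crops included, and the job is handed in when it is done.

Besides the shell and the picture viewer there is one more tool, called after "Call:" by a JSON object that holds its "name" and its "arguments". jog_arm: Moves the arm, as the interface text tells. Its arguments: {"type":"object","properties":{"series":{"type":"array"}},"required":["series"]}

```bash
mkdir -p pics; ls; python3 - <<'E'
from bench import ctrl
import cv2,numpy as np
o=ctrl.get_obs();print(o)
for n in("top","side"):
    c=ctrl.camera(n);cv2.imwrite(f"pics/{n}0.png",c["frame"]);np.savez(f"{n}0.npz",**c)
    print(n,c["fx"],c["cx"],c["cy"],c["xyz"],np.round(c["rotation"],4).tolist())
E
```

```text
pics
{'time_s': 0.0, 'q': array([-1.51031374e+00,  1.81573961e-01,  1.60806878e+00, -1.94377550e-05,
        1.35378096e+00, -2.06299331e-01]), 'dq': array([-6.16105600e-04,  8.78961411e-04,  6.69835138e-05,  3.76859706e-04,
        7.56925746e-04,  3.04544917e-04]), 'joint_efforts': array([-8.03264684e-04, -4.44864857e+01, -3.51347065e+01, -3.11924559e-04,
        8.99111910e-03, -3.20766922e-06]), 'eef_pos': array([ 0.15156183, -0.55406322,  0.23033627]), 'eef_rot': array([-9.13783733e-04,  9.91115915e-01,  1.32997763e-01,  5.72265114e-05]), 'wrist_force': array([0.47016277, 0.03191292, 0.72522513]), 'torque': array([-0.00477064,  0.01752233, -0.02138182]), 'grasp_force': 0.0, 'opening': 1.0046440669594092}
top 577.6532296378964 332.7812838151006 238.91156785578394 [0.4881707  0.00831232 1.89395863] [-0.0194, 0.7084, -0.7052, 0.0208]
side 550.7413164429064 325.22945812830875 242.08041343213765 [ 0.09837384 -1.08598241  0.865561  ] [-0.4749, 0.8547, -0.1819, 0.1045]
```

View pics/top0.png

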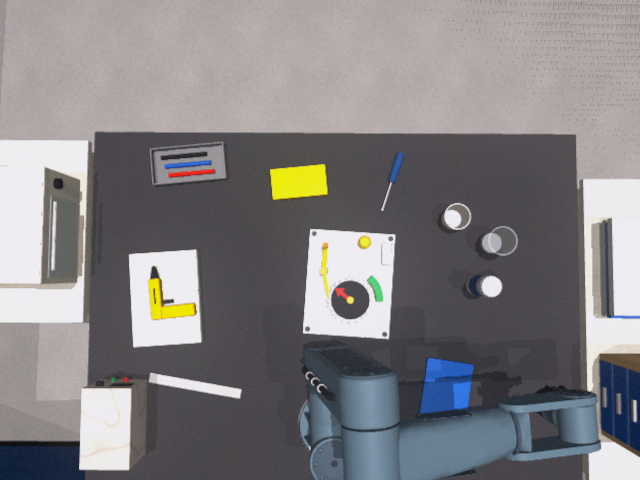

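View pics/side0.png

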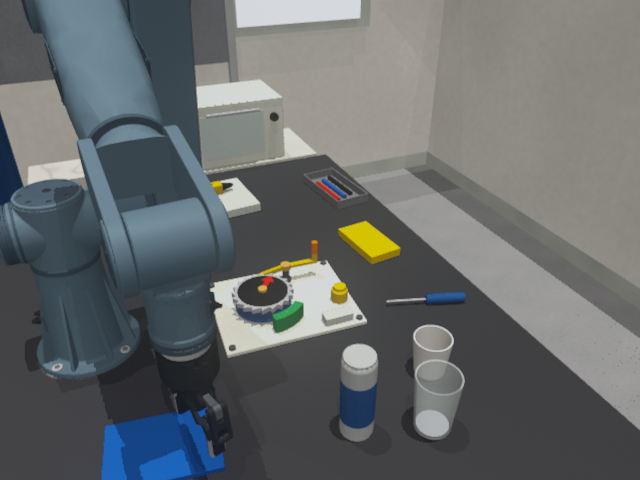

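```bash
cat > h.py <<'E'
import numpy as np,cv2
from scipy.spatial.transform import Rotation as R
def cast(c,px,z):
    px=np.atleast_2d(px).astype(float); q=np.array(c["rotation"])
    d=np.c_[(px[:,0]-c["cx"])/c["fx"],(px[:,1]-c["cy"])/c["fy"],np.ones(len(px))]
    d=R.from_quat(q[[1,2,3,0]]).apply(d); o=np.array(c["xyz"])
    return o+d*((z-o[2])/d[:,2])[:,None]
def proj(c,P):
    q=np.array(c["rotation"]); p=R.from_quat(q[[1,2,3,0]]).inv().apply(np.atleast_2d(P)-np.array(c["xyz"]))
    return np.c_[p[:,0]/p[:,2]*c["fx"]+c["cx"],p[:,1]/p[:,2]*c["fy"]+c["cy"]]
def mask(c,lo,hi,box):
    h=cv2.cvtColor(c["frame"],cv2.COLOR_BGR2HSV); m=cv2.inRange(h,np.array(lo),np.array(hi))
    u0,v0,u1,v1=box; k=np.zeros_like(m); k[v0:v1,u0:u1]=m[v0:v1,u0:u1]; return k
def pts(m): v,u=np.nonzero(m); return np.c_[u,v]
E
python3 - <<'E'
from h import *
for n,box in(("top",(300,225,400,345)),("side",(205,225,370,360))):
    c=np.load(n+"0.npz"); c={k:c[k] for k in c}
    for nm,lo,hi,z in(("red",(0,150,100),(6,255,255),.066),("orange",(7,150,120),(17,255,255),.09),("yellow",(18,150,100),(32,255,255),.062),("green",(50,100,40),(85,255,255),.052)):
        m=mask(c,lo,hi,box); k,lab,st,ce=cv2.connectedComponentsWithStats(m)
        for i in range(1,k):
            if st[i,4]>4: print(n,nm,st[i],np.round(ce[i],1),np.round(cast(c,ce[i],z)[0],4))
    w=mask(c,(0,0,140),(180,60,255),box)
    if n=="top":
        ct=max(cv2.findContours(w,0,2)[0],key=cv2.contourArea); r=cv2.minAreaRect(ct); b=cast(c,cv2.boxPoints(r),.012); print(r,np.round(b,4))
    f=c["frame"][box[1]:box[3],box[0]:box[2]]; 
    cv2.imwrite(f"pics/{n}z.png",cv2.resize(f,None,fx=4,fy=4,interpolation=2))
E
```

```text
top red [335 288  13  11  70] [340.7 292.1] [ 0.4245 -0.0209  0.066 ]
top orange [323 244   5   4   8] [324.2 246.1] [0.5682 0.0315 0.09  ]
top yellow [358 236  13  12 116] [364.1 241.8] [ 0.5837 -0.0945  0.062 ]
top yellow [324 243   3   4  11] [324.9 244.6] [0.5742 0.0298 0.062 ]
top yellow [322 248   5  21  75] [324.1 257.7] [0.5329 0.0321 0.062 ]
top yellow [324 274   5  23  42] [325.8 284.3] [0.4487 0.0263 0.062 ]
top green [368 276  15  25 174] [376.  288.2] [ 0.4367 -0.1332  0.052 ]
((348.8672790527344, 283.4911804199219), (86.80729675292969, 105.4326171875), 3.814074993133545) [[ 0.2896  0.1027  0.012 ]
 [ 0.6307  0.0824  0.012 ]
 [ 0.6131 -0.2006  0.012 ]
 [ 0.2723 -0.1773  0.012 ]]
side red [262 276  12  10  73] [267.3 280.3] [ 0.4265 -0.0185  0.066 ]
side orange [311 240   7  14  68] [314.4 247.4] [0.5783 0.0396 0.09  ]
side orange [262 285   5   2   5] [264.  285.2] [ 0.4029 -0.0662  0.09  ]
side yellow [338 225  32  38 739] [357.3 238.3] [0.7242 0.0754 0.062 ]
side yellow [312 241   5   3  12] [313.8 241.9] [0.6054 0.1068 0.062 ]
side yellow [261 254  56  20 290] [291.3 264.3] [0.5084 0.0291 0.062 ]
side yellow [332 282  16  21 274] [339.2 292.5] [ 0.5702 -0.1304  0.062 ]
side yellow [258 285   9   7  41] [262.2 288.1] [ 0.406  -0.0387  0.062 ]
side green [272 301  31  31 579] [287.5 316.4] [ 0.428  -0.1529  0.052 ]
```

View pics/topz.png

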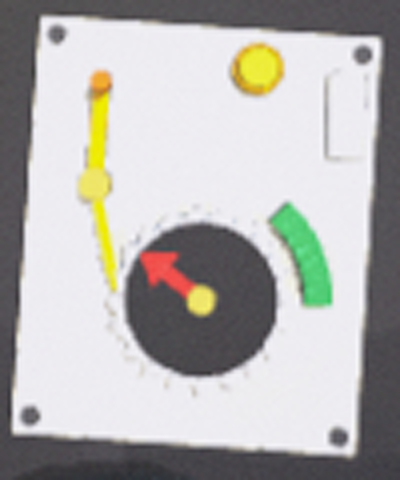

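View pics/sidez.png

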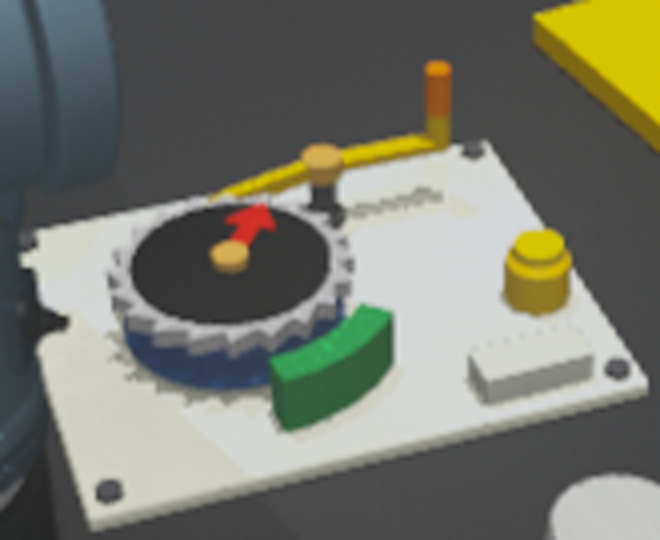

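```bash
python3 - <<'E'
from h import *
c=np.load("top0.npz"); c={k:c[k] for k in c}
s=np.load("side0.npz"); s={k:s[k] for k in s}
a=-0.064; M=np.array([[np.cos(a),-np.sin(a)],[np.sin(a),np.cos(a)]])
b=np.array([[ 0.2896,0.1027],[ 0.6307,0.0824],[ 0.6131,-0.2006],[ 0.2723,-0.1773]])
print("origin plate",b.mean(0)-M@[.05,.005], "hub top",cast(c,[349.9,299.9],.07),"hub side",cast(s,[262.3,287.5],.07))
O=b.mean(0)-M@[.05,.005]
for p in([.085,.09],[.165,.09]): print("model",O+M@p)
print("post top",cast(c,[325.,244.5],.114),"side",cast(s,[314.5,241.3],.114),"pivot?",cast(c,[323.3,271],.07))
for n,q in(("c",c),("s",s)):
    box=(300,225,400,345) if n=="c" else (205,225,370,360)
    m=mask(q,(50,100,100 if n=="s" else 40),(85,255,255),box)
    P=cast(q,pts(m),.052)[:,:2]-O; th=np.arctan2(P[:,1],P[:,0]); rr=np.hypot(*P.T)
    k=(rr>.083)&(rr<.105); print(n,"curb ang",np.percentile(th[k],[1,50,99]),rr.min(),rr.max())
    P=cast(q,pts(mask(q,(0,150,100),(6,255,255),box)),.066)[:,:2]-O; d=P.mean(0); print("arrow ang",np.arctan2(d[1],d[0]),np.hypot(*P.T).max())
E
```

```text
origin plate [ 0.40120758 -0.04999195] hub top [[ 0.40027826 -0.04980577  0.07      ]] hub side [[ 0.40398229 -0.04709871  0.07      ]]
model [0.49178963 0.03438751]
model [0.57162585 0.029271  ]
post top [[0.57220416 0.02887526 0.114     ]] side [[0.57536659 0.031752   0.114     ]] pivot? [[0.49062573 0.03430727 0.07      ]]
c curb ang [-1.59031131 -1.16509796 -0.73380728] 0.08249833739870767 0.10366681230135734
arrow ang 0.8958058127596773 0.05749614565372969
s curb ang [-1.60677915 -1.1897213  -0.74080493] 0.07971370430582268 0.1375040909343169
arrow ang 0.8936315728146562 0.0594435485106999
```

Call:
{"name": "jog_arm", "arguments": {"series": [[[0,0,-4,0,0,-0.124,0],[0,0,-4,0,0,-0.124,0],[0,0,-4,0,0,-0.124,0],[0,0,-4,0,0,-0.124,0],[0,0,-4,0,0,-0.124,0],[0,0,-4,0,0,-0.124,0],[0,0,-4,0,0,-0.124,0],[0,0,-4,0,0,-0.124,0],[0,0,-4,0,0,-0.124,0],[0,0,-4,0,0,-0.124,0]]]}}

```text
time_s: 1.1
eef_pos: [0.1516, -0.5543, 0.2709]
eef_rot: [-0.0, 0.728, 0.686, 0.0]
wrist_force: [0.3, -0.9, 0.1]
opening: -0.002
grasp_force: 0.0
```

Call:
{"name": "jog_arm", "arguments": {"series": [[[33,19,0,0,0,0,0],[33,19,0,0,0,0,0],[33,19,0,0,0,0,0],[33,19,0,0,0,0,0],[33,19,0,0,0,0,0],[33,19,0,0,0,0,0],[33,19,0,0,0,0,0],[33,19,0,0,0,0,0],[33,19,0,0,0,0,0],[33,19,0,0,0,0,0]]]}}

```text
time_s: 2.1
eef_pos: [0.3628, -0.2359, 0.2711]
eef_rot: [-0.0, 0.729, 0.684, 0.0]
wrist_force: [0.2, -0.5, -0.6]
opening: -0.003
grasp_force: 0.0
```

Call:
{"name": "jog_arm", "arguments": {"series": [[[33,19,0,0,0,0,0],[33,19,0,0,0,0,0],[33,19,0,0,0,0,0],[33,19,0,0,0,0,0],[33,19,0,0,0,0,0],[33,19,0,0,0,0,0],[33,19,0,0,0,0,0],[33,19,0,0,0,0,0],[33,19,0,0,0,0,0],[0,0,0,0,0,0,0]]]}}

```text
time_s: 3.1
eef_pos: [0.5531, 0.0515, 0.2706]
eef_rot: [-0.001, 0.728, 0.686, 0.0]
wrist_force: [-0.2, 0.6, 0.0]
opening: -0.0
grasp_force: 0.0
```

Call:
{"name": "jog_arm", "arguments": {"series": [[[14,7,0,0,0,0,0],[14,7,0,0,0,0,0],[0,0,25,0,0,0,0],[0,0,25,0,0,0,0],[0,0,25,0,0,0,0],[0,0,25,0,0,0,0],[0,0,25,0,0,0,0],[0,0,25,0,0,0,0],[0,0,25,0,0,0,0],[0,0,8,0,0,0,0]]]}}

```text
time_s: 4.1
eef_pos: [0.5659, 0.075, 0.0855]
eef_rot: [-0.002, 0.73, 0.684, -0.002]
wrist_force: [-0.1, 0.0, 0.0]
opening: -0.0
grasp_force: 0.0
```

```bash
python3 - <<'E'
from bench import ctrl
from h import *
o=ctrl.get_obs();print(o["time_s"],o["eef_pos"],o["wrist_force"])
c=ctrl.camera("side"); t=ctrl.camera("top")
print("tip px",proj(c,o["eef_pos"]))
a=cv2.resize(c["frame"][190:340,200:400],None,fx=3,fy=3,interpolation=2)
b=cv2.resize(t["frame"][225:345,300:400],None,fx=3.2,fy=3.2,interpolation=2)
w=np.zeros((450,790,3),np.uint8);w[:,:600]=a
cv2.imwrite("pics/s1.png",w[:,:600])
m=t["frame"][225:345,300:400]; cv2.imwrite("pics/t1.png",b)
E
```

```text
4.1 [0.56590526 0.07504121 0.08552576] [-0.11703538  0.0064167   0.01694388]
tip px [[304.90737021 243.30461162]]
```

View pics/s1.png

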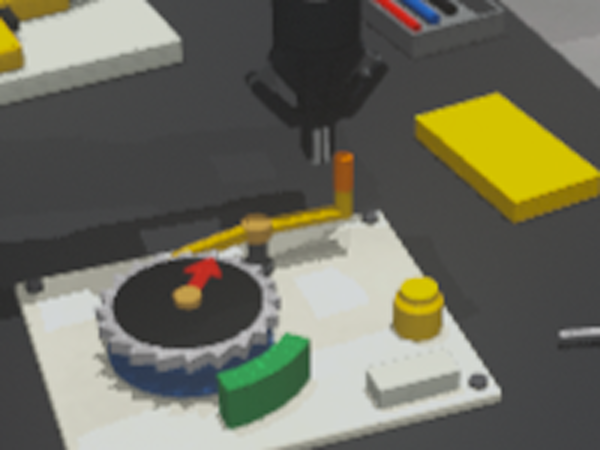

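Call:
{"name": "jog_arm", "arguments": {"series": [[[-6,1,0,0,0,0,0],[-6,1,0,0,0,0,0],[-5,1,0,0,0,0,0],[-3,0,0,0,0,0,0],[-3,0,0,0,0,0,0],[-3,0,0,0,0,0,0],[-3,0,0,0,0,0,0],[-3,0,0,0,0,0,0],[-2,0,0,0,0,0,0],[-2,0,0,0,0,0,0]]]}}

```text
time_s: 5.2
eef_pos: [0.5686, 0.0389, 0.0884]
eef_rot: [0.0, 0.729, 0.684, 0.0]
wrist_force: [0.2, 1.7, 1.3]
opening: 0.003
grasp_force: 0.9
```

```bash
cat > m.py <<'E'
from bench import ctrl
from h import *
import sys
O=np.array([.4012,-.05])
def look(save=None):
    c=ctrl.camera("side"); o=ctrl.get_obs()
    P=cast(c,pts(mask(c,(0,150,100),(6,255,255),(215,250,300,330))),.066)[:,:2]-O; d=P.mean(0)
    m=mask(c,(7,150,120),(17,255,255),(285,225,350,262)); k,l,st,ce=cv2.connectedComponentsWithStats(m)
    i=1+np.argmax(st[1:,4]) if k>1 else 0
    print("t",o["time_s"],"arrow off",round(np.arctan2(d[1],d[0])+1.165,3),len(P),"post",ce[i].round(1),st[i],"tcp",o["eef_pos"].round(4),"F",o["wrist_force"].round(1))
    if save: cv2.imwrite(save,cv2.resize(c["frame"][190:340,200:400],None,fx=3,fy=3,interpolation=2))
look(sys.argv[1] if len(sys.argv)>1 else None)
E
python3 m.py
```

```text
t 5.25 arrow off 1.988 77 post [315.2 249. ] [313 243   6  13  69] tcp [0.5686 0.0386 0.0884] F [1.4 1.7 2.4]
```

Call:
{"name": "jog_arm", "arguments": {"series": [[[-3,0,0,0,0,0,0],[-3,0,0,0,0,0,0],[-3,0,0,0,0,0,0],[-3,0,0,0,0,0,0],[-3,0,0,0,0,0,0],[-3,0,0,0,0,0,0],[-2,0,0,0,0,0,0],[0,0,0,0,0,0,0],[0,0,0,0,0,0,0],[0,0,0,0,0,0,0]]]}}

```text
time_s: 6.25
eef_pos: [0.5663, 0.0192, 0.0878]
eef_rot: [-0.001, 0.729, 0.684, -0.0]
wrist_force: [-3.4, 4.8, 1.6]
opening: 0.004
grasp_force: 2.2
```

```bash
python3 m.py pics/s2.png
```

```text
t 6.3 arrow off 1.63 87 post [315.6 253.1] [313 247   6  14  75] tcp [0.5663 0.0192 0.0877] F [-3.1  3.5  0.6]
```

View pics/s2.png

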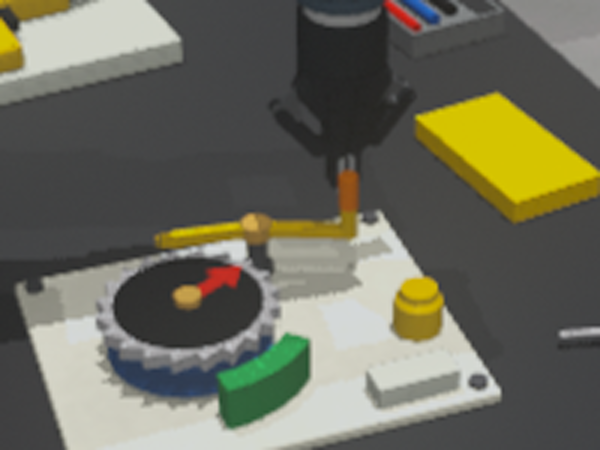

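The pawl is well clear (nose at crop (160,240)), held by the fingertip at the post (348,175), and the arrow is turning towards the green curb. I'll hold.

Call:
{"name": "jog_arm", "arguments": {"series": [[[0,0,0,0,0,0,0],[0,0,0,0,0,0,0],[0,0,0,0,0,0,0],[0,0,0,0,0,0,0],[0,0,0,0,0,0,0],[0,0,0,0,0,0,0],[0,0,0,0,0,0,0],[0,0,0,0,0,0,0],[0,0,0,0,0,0,0],[0,0,0,0,0,0,0]]]}}

```text
time_s: 7.3
eef_pos: [0.5663, 0.0193, 0.0877]
eef_rot: [-0.001, 0.729, 0.684, -0.0]
wrist_force: [-2.7, 4.4, 0.2]
opening: -0.002
grasp_force: 2.2
```

```bash
python3 m.py
```

```text
t 7.35 arrow off 1.275 99 post [315.6 253. ] [313 247   6  13  74] tcp [0.5663 0.0193 0.0877] F [-2.1  4.6  0.5]
```

Call:
{"name": "jog_arm", "arguments": {"series": [[[0,0,0,0,0,0,0],[0,0,0,0,0,0,0],[0,0,0,0,0,0,0],[0,0,0,0,0,0,0],[0,0,0,0,0,0,0],[0,0,0,0,0,0,0],[0,0,0,0,0,0,0],[0,0,0,0,0,0,0],[0,0,0,0,0,0,0],[0,0,0,0,0,0,0]]]}}

```text
time_s: 8.35
eef_pos: [0.5663, 0.0193, 0.0877]
eef_rot: [-0.001, 0.729, 0.684, -0.0]
wrist_force: [-2.4, 4.7, 1.3]
opening: -0.001
grasp_force: 2.2
```

```bash
python3 m.py
```

```text
t 8.4 arrow off 0.939 100 post [315.6 253. ] [313 247   6  13  74] tcp [0.5663 0.0193 0.0877] F [-2.5  4.3  0.3]
```

Call:
{"name": "jog_arm", "arguments": {"series": [[[0,0,0,0,0,0,0],[0,0,0,0,0,0,0],[0,0,0,0,0,0,0],[0,0,0,0,0,0,0],[0,0,0,0,0,0,0],[0,0,0,0,0,0,0],[0,0,0,0,0,0,0],[0,0,0,0,0,0,0],[0,0,0,0,0,0,0],[0,0,0,0,0,0,0]]]}}

```text
time_s: 9.4
eef_pos: [0.5663, 0.0193, 0.0877]
eef_rot: [-0.001, 0.729, 0.684, -0.0]
wrist_force: [-3.1, 5.5, 0.1]
opening: 0.004
grasp_force: 2.2
```

```bash
python3 m.py
```

```text
t 9.45 arrow off 0.615 102 post [315.6 253.1] [313 247   6  14  75] tcp [0.5663 0.0193 0.0877] F [-2.   4.8  0.4]
```

Call:
{"name": "jog_arm", "arguments": {"series": [[[0,0,0,0,0,0,0],[0,0,0,0,0,0,0],[0,0,0,0,0,0,0],[0,0,0,0,0,0,0],[0,0,0,0,0,0,0],[0,0,0,0,0,0,0],[0,0,0,0,0,0,0],[0,0,0,0,0,0,0],[0,0,0,0,0,0,0],[0,0,0,0,0,0,0]]]}}

```text
time_s: 10.45
eef_pos: [0.5663, 0.0193, 0.0877]
eef_rot: [-0.001, 0.729, 0.684, -0.0]
wrist_force: [-2.9, 4.2, 0.4]
opening: -0.002
grasp_force: 2.2
```

Call:
{"name": "jog_arm", "arguments": {"series": [[[0,0,0,0,0,0,0],[0,0,0,0,0,0,0],[0,0,0,0,0,0,0],[20,0,0,0,0,0,0],[20,0,0,0,0,0,0],[20,0,0,0,0,0,0],[5,0,0,0,0,0,0],[0,0,0,0,0,0,0],[0,0,0,0,0,0,0],[0,0,0,0,0,0,0]]]}}

```text
time_s: 11.45
eef_pos: [0.5715, 0.0827, 0.0883]
eef_rot: [0.0, 0.73, 0.684, -0.0]
wrist_force: [-0.1, -0.3, 0.1]
opening: -0.001
grasp_force: 0.0
```

```bash
python3 m.py pics/s3.png
```

```text
t 11.5 arrow off -0.045 97 post [314.3 246.8] [311 240   7  14  77] tcp [0.5714 0.0828 0.0883] F [ 0.8 -0.4  0.1]
```

Call:
{"name": "jog_arm", "arguments": {"series": [[[0,0,-10,0,0,0,0],[0,0,-15,0,0,0,0],[0,0,-15,0,0,0,0],[0,0,-15,0,0,0,0],[0,0,-15,0,0,0,0],[0,0,-10,0,0,0,0],[0,0,0,0,0,0,0],[0,0,0,0,0,0,0],[0,0,0,0,0,0,0],[0,0,0,0,0,0,0]]]}}

```text
time_s: 12.5
eef_pos: [0.5707, 0.0838, 0.1673]
eef_rot: [-0.001, 0.729, 0.684, -0.001]
wrist_force: [-0.1, 0.3, 0.1]
opening: 0.003
grasp_force: 0.0
```

```bash
python3 m.py pics/s4.png
```

```text
t 12.55 arrow off -0.07 104 post [314.3 246.6] [311 240   7  14  79] tcp [0.5708 0.0838 0.1674] F [ 0.7  0.6 -0.5]
```

View pics/s4.png

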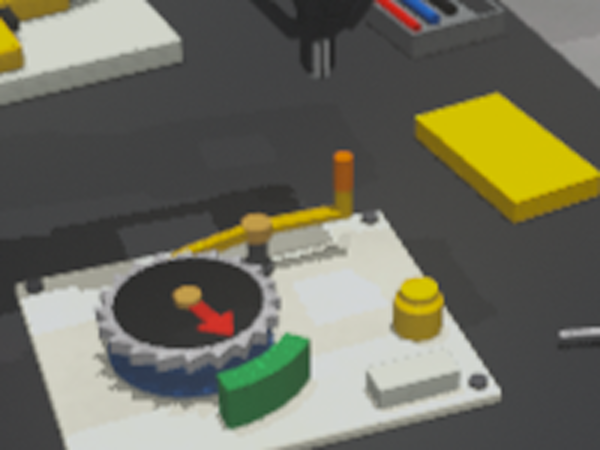

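The pawl is back in (post at crop (343,180), as at the start), and the arrow tip at (235,330) points at the curb. Before handing in I'll check that the drum stands still.

```bash
for i in 1 2 3; do python3 m.py; done; python3 -c "
from bench import ctrl
print(ctrl.hand_in())"
```

```text
t 12.6 arrow off -0.07 104 post [314.3 246.6] [311 240   7  14  79] tcp [0.5709 0.0838 0.1676] F [-0.5  0.4 -0.2]
t 12.65 arrow off -0.07 104 post [314.3 246.6] [311 240   7  14  79] tcp [0.571  0.0838 0.1677] F [ 0.9 -0.6  0.5]
t 12.7 arrow off -0.067 103 post [314.3 246.6] [311 240   7  14  80] tcp [0.5711 0.0838 0.1678] F [-0.2 -0.3 -0.6]
the job is handed in; nothing more can be done
None
```

I handed the job in at about 12.7 s: the pawl is back in the teeth, the drum is still, the red arrow is about 0.07 rad (4°) from the middle of the green, and the arm is clear of everything; no verdict was returned.

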